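# Load the board tester and key in its test code

### The arm

A 6-joint arm with a two-finger parallel gripper is mounted at the origin on the work surface. World frame = base frame: x ahead of the robot, y to its left, z up, the work surface at z = 0. Lengths are in m, angles in rad, forces in N, time in s.
With the tool pointing down it reaches from about 0.3 to 0.775 m from the base axis. Payload 14.6 kg.
Tool frame: the origin (TCP) lies midway between the tips of the shut fingers; the grasp point (between the pads) lies 19 mm behind it; z points along the fingers, y is the direction in which the jaws open and shut (so a half turn about z gives the same grasp; the last joint's range is limited). The gripper opens to 94 mm and grips with 3 to 60 N. Pads are 16 mm wide; open, the fingers measure 119 mm over their backs; the gripper's body (75 mm by 177 mm) begins 78 mm behind the grasp point.
Start: joints at [-1.286, 0.3, 1.521, -0, 1.321, -0.067], TCP at [0.19, -0.516, 0.205] pointing down, gripper open.
Joint ranges: [-3.03, 3.03], [-0.79, 2.21], [0.23, 2.52], [-1.04, 4.18], [0, 3.07], [-2.55, 2.55]. Speed limits (rad/s): [2.22, 2.22, 2.57, 3.14, 3.14, 3.14].

### API

Orientations are given as [roll, pitch, yaw] about the fixed x, y, z axes, in that order (R = Rz(yaw) Ry(pitch) Rx(roll)).
In Python, from station import readout, imaging, job gives the robot as it stands.
- The arm moves only by the tool arm_command, never from a script. Its argument "increments" is a list of rows, each an object with "gripper": the opening, from 0 (shut) to 1 (fully open); "slide": the shift along the world's x, y, z in m, a list of three; "yaw": the turn about the world's z in rad. A call has 1 to 8 rows; each row is the pose to reach, as a shift and turn from the pose commanded when the call began; what a row does not reach only later rows make up. A row lasts 1/8 s, in which the tool goes at most 62.5 mm and 10.7 degrees, less where a joint would pass 70% of its speed; a pose out of reach is approached as far as the arm can. A call with a gripper value outside its range is refused whole. The fingers move at their own pace and stop on an object; "grip_force" is the grip in N (left out, the last holds). Time passes only in rows, so rows that repeat a pose let the fingers close. It gives the time, the measured TCP pose, the force and the opening at its end, in the units of the state.
- readout.get_obs(): the state, without advancing time (a new reading comes with each control period).
- imaging.camera(name): name is "side" or "top" or "wrist"; returns a dict with "color" (400x640x3 uint8, red, green, blue), "mtx" (3x3 intrinsics, pixels), "rvec" (rotation vector, rad) and "tvec" (3), from world to camera coordinates, as OpenCV has them. Camera axes: x right, y down, z forward; pixel columns grow to the right and rows downward; lengths in m; the calibration is good to about 2 mm. The wrist camera is an equidistant fisheye: a pixel r from the principal point sees the ray r / f radians off the axis. A picture is of the moment at which its call begins. There is no depth.
- job.hand_in(): hands the job in, once; it reports no verdict.
The state is a dict: "time_s": time; "qpos": joint angles; "joint_vel": joint speeds; "tau": joint torques, N m; "ee_pos": TCP position; "eef_rot": TCP orientation; "force": force on the tool from outside, world axes, zero at the start; "moment": the same for the moment, N m; "grip_width": finger opening in m.
Only numpy, scipy, OpenCV 4.12 (cv2) and the standard library are available. Lean on these libraries where they do the work, as an engineer would, in place of code of your own. Each camera call takes 0.05 s, during which the arm holds its last target. There are 200 camera calls.

### The job

On the electronics bench, push the board carriage of the tester all the way in under its bridge, as far as it goes, and only then enter the test code on the key console: the square key, then the long bar key, then the large round key, and the square key once more to start. Press the keys one at a time, each all the way down and let fully up before the next. Do not press the small round key, and do not knock the tape reel, cutters, spare board or parts cup about.

Things in the scene. Friction and masses are not known exactly. Their poses are not given: they have to be found in the camera images.
- fixture: Board tester, fixed to the bench: black base plate 210 x 120 x 15 mm with an aluminium bridge (85 mm long, 120 mm wide, top 75 mm above the bench) over its far end. Origin at the centre of the underside, x along the carriage's way in (the bridge spans x = 20 to 105 mm), z up. Tester and console may stand on either side.
- carriage (a joint): Travel of the carriage that carries a blue circuit board along the tester's x into the bridge: 0 is fully out, 0.050 m fully in (hard stop). It starts partly out, slides with about 3 N of friction and stays where it is left.
- carriage_tab (a point): Middle of the top edge of the outer (pushing) face of the carriage's upright aluminium end plate. The plate is 60 mm wide (tester's y), 8 mm thick and stands from 17 to 55 mm above the bench; the face looks along the tester's -x. Push it along the tester's +x. In front of it only the base plate lies, 15 mm high, reaching to x = -105 mm of the tester.
- console: Key console, fixed to the bench: light grey flat box 190 x 150 x 40 mm with a dark display towards +x and four dark grey keys in a two by two block, 62 mm apart, on the half towards -x. Origin at the centre of the underside, z up.
- key_square_top (a point): The square key, cap 32 x 32 mm. Site at the centre of the cap's top face; axes as the console's. Unpressed, its top is 12 mm above the console's top (52 mm above the bench); fully pressed 6 mm lower. Which of the four places on the console it has varies.
- key_square (a joint): Travel of that key: 0 up, 0.006 m fully down; a spring (1.5 N at the top, 5 N fully down) returns it.
- key_bar_top (a point): The long bar key, cap 16 mm (x) by 46 mm (y). Site at the centre of the cap's top face; axes as the console's. Unpressed, its top is 12 mm above the console's top (52 mm above the bench); fully pressed 6 mm lower. Which of the four places on the console it has varies.
- key_bar (a joint): Travel of that key: 0 up, 0.006 m fully down; a spring (1.5 N at the top, 5 N fully down) returns it.
- key_round_top (a point): The large round key, cap 36 mm across. Site at the centre of the cap's top face; axes as the console's. Unpressed, its top is 12 mm above the console's top (52 mm above the bench); fully pressed 6 mm lower. Which of the four places on the console it has varies.
- key_round (a joint): Travel of that key: 0 up, 0.006 m fully down; a spring (1.5 N at the top, 5 N fully down) returns it.
- key_small_top (a point): The small round key, cap 17 mm across; not part of the code. Site at the centre of the cap's top face; axes as the console's. Unpressed, its top is 12 mm above the console's top (52 mm above the bench); fully pressed 6 mm lower. Which of the four places on the console it has varies.
- key_small (a joint): Travel of that key: 0 up, 0.006 m fully down; a spring (1.5 N at the top, 5 N fully down) returns it.
- tape_reel: Bystander: loose brown ring of tape lying flat, 62 mm across, 19 mm high, between tester and console. Origin at the centre of the underside.
- cutters: Bystander: loose side cutters with yellow handles lying flat, about 130 x 56 x 13 mm, outside tester or console. Origin near the middle, on the bench.
- spare_board: Bystander: loose blue circuit board, 70 x 50 mm and up to 12 mm high, lying flat outside tester or console. Origin at the centre of the underside.
- parts_cup: Bystander: loose small steel cup, 64 mm across, 50 mm high, beyond the machines. Origin at the centre of the underside.
Not all that is in view belongs to the job. Several things look just like the fixture: the one meant starts nearest to the robot's base.

How it is judged:
By the outcome, as a careful person would: the job done as asked, in the order asked, and still so for the second after the job is handed in, with the robot touching nothing.
It also fails if it takes over 48 s, if anything falls off the work surface, if the arm or the gripper's body presses on something with over 40 N, if the wrist force passes 120 N, or if a joint passes its speed limit or range.

## Working session

There is one attempt and no reset: what is moved stays moved. The work goes in short steps, Python scripts to look and compute and a tool call to move; the robot and the scene stay as the last step left them, time stands still between calls to the robot, and variables do not carry over. Pictures are saved under pics/ and viewed, about 8 in all and at most 12, crops included, and the job is handed in when it is done.

Besides the shell and the picture viewer there is one more tool, called after "Call:" in YAML: its name, and indented under it one key for each argument. arm_command: Moves the arm, as the interface text tells. Its arguments: {"type":"object","properties":{"increments":{"type":"array","items":{"type":"object","properties":{"gripper":{"type":"number"},"slide":{"type":"array","items":{"type":"number"}},"yaw":{"type":"number"}}}},"grip_force":{"type":"number"}},"required":["increments"]}

```bash
mkdir -p pics; ls; cat > h.py <<'E'
import cv2,numpy as np,pickle
from station import readout,imaging,job
def shot(n,f):
    d=imaging.camera(n); cv2.imwrite(f'pics/{f}.png',d['color'][:,:,::-1]); pickle.dump(d,open(f'pics/{f}.pkl','wb')); return d
def ray(f,u,v,z):
    d=pickle.load(open(f'pics/{f}.pkl','rb')); K=np.array(d['mtx']); R=cv2.Rodrigues(np.array(d['rvec'],float))[0]; t=np.array(d['tvec'],float).ravel()
    r=R.T@np.linalg.solve(K,[u,v,1.]); c=-R.T@t
    return c+r*(z-c[2])/r[2]
def proj(f,P):
    d=pickle.load(open(f'pics/{f}.pkl','rb'))
    return cv2.projectPoints(np.array(P,float).reshape(-1,3),np.array(d['rvec'],float),np.array(d['tvec'],float),np.array(d['mtx'],float),None)[0].reshape(-1,2)
E
python3 - <<'E'
from h import *
shot('top','top0');shot('side','side0')
a=cv2.imread('pics/top0.png');cv2.imwrite('pics/top0b.png',cv2.resize(a,(800,500),interpolation=cv2.INTER_CUBIC))
print(readout.get_obs())
E
```

```text
pics
{'time_s': 0.1, 'qpos': array([-1.28560777e+00,  3.00421468e-01,  1.52149045e+00, -2.04056006e-05,
        1.32070008e+00, -6.66014661e-02]), 'joint_vel': array([ 0.00065995, -0.00230753, -0.00204833,  0.00269538,  0.00035896,
        0.00160085]), 'tau': array([ 3.88466506e-03, -5.32641149e+01, -3.53280830e+01,  7.10632140e-02,
        2.35742319e-02, -5.54909207e-05]), 'ee_pos': array([ 0.18944643, -0.51610368,  0.20495189]), 'eef_rot': array([-3.14057426e+00, -4.81176485e-05,  3.51795060e-01]), 'force': array([ 0.03382211,  0.4304033 , -0.69581695]), 'moment': array([-0.055213  ,  0.04048466,  0.00734354]), 'grip_width': 0.09420827108805264}
```

View pics/top0.png

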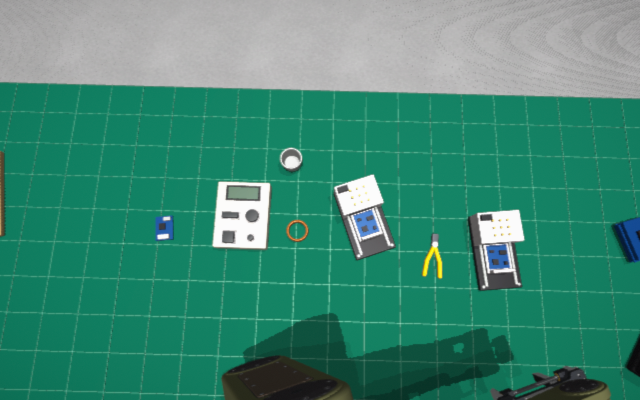

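View pics/side0.png

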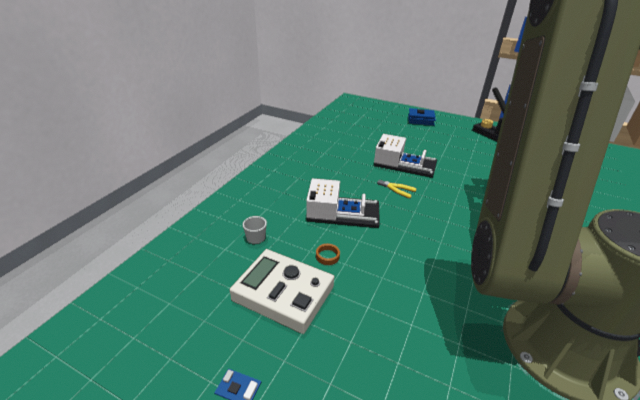

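The top view shows the console at about (242,215) and two testers at (363,217) and (495,250). The side view matches. Next I'll enlarge the region and check the distances from the base.

```bash
python3 - <<'E'
from h import *
for p in [(0,0,0)]: print(proj('top0',p))
for n,u,v,z in [('cons',242,215,.04),('fixA',363,217,.02),('fixB',495,250,.02),('cup',291,160,.05),('reel',297,231,.019),('cut',434,258,.01)]:
    q=ray('top0',u,v,z);print(n,q.round(3),np.hypot(*q[:2]).round(3))
a=cv2.imread('pics/top0.png')[165:265,205:405];cv2.imwrite('pics/c1.png',cv2.resize(a,(800,400),interpolation=cv2.INTER_CUBIC))
E
```

```text
[[287.22060523 438.91048198]]
cons [0.587 0.152 0.04 ] 0.606
fixA [ 0.594 -0.193  0.02 ] 0.625
fixB [ 0.509 -0.569  0.02 ] 0.763
cup [0.751 0.019 0.05 ] 0.751
reel [ 0.548 -0.005  0.019] 0.548
cut [ 0.482 -0.397  0.01 ] 0.625
```

View pics/c1.png

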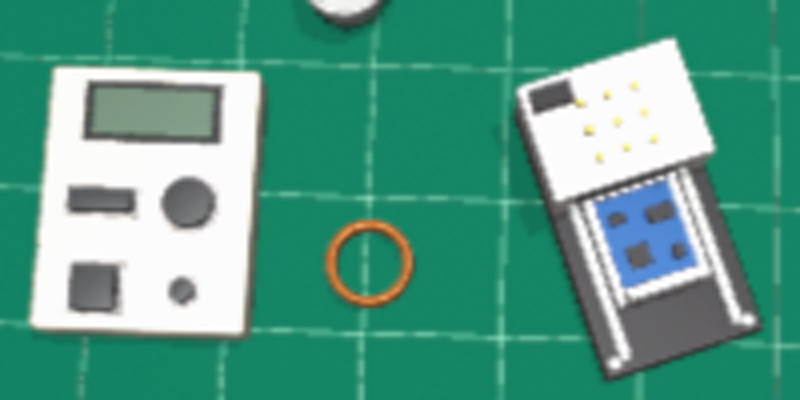

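```bash
python3 - <<'E'
from h import *
def P(u,v,z): return ray('top0',205+(u+.5)/4-.5,165+(v+.5)/4-.5,z)
k={n:P(u,v,.052) for n,u,v in [('sq',93,286),('bar',101,198),('rnd',188,201),('small',182,290)]}
for n in k: print(n,k[n].round(4))
for a,b in [('sq','bar'),('bar','rnd'),('rnd','small'),('small','sq')]:
    d=k[b]-k[a];print(a,b,np.linalg.norm(d).round(4),np.degrees(np.arctan2(d[1],d[0])).round(1))
c=[P(52,67,.04),P(263,73,.04),P(247,337,.04),P(31,330,.04)];print('cons corners',np.round(c,4).tolist())
br=[P(*q,.075) for q in [(517,90),(675,40),(716,150),(557,203)]]
for i in range(4):
    d=br[i]-br[(i+1)%4];print(np.linalg.norm(d).round(4),np.degrees(np.arctan2(d[1],d[0])).round(1))
nb=[P(610,380,.015),P(762,326,.015)];d=nb[0]-nb[1];print('nearedge',np.linalg.norm(d).round(4),np.degrees(np.arctan2(d[1],d[0]))-90)
# rigid fit
src=np.array([[20+85,60],[105,-60],[20,-60],[20,60],[-105,60],[-105,-60]])/1000
dst=np.array([q[:2] for q in br+nb])
sc=src.mean(0);dc=dst.mean(0);A=(src-sc);B=dst-dc
th=np.arctan2((A[:,0]*B[:,1]-A[:,1]*B[:,0]).sum(),(A*B).sum());R=np.array([[np.cos(th),-np.sin(th)],[np.sin(th),np.cos(th)]])
o=dc-R@sc;print('fixture',o.round(4),np.degrees(th),'res',((src@R.T+o-dst)*1000).round(1).tolist())
for u,v in [(626,303),(710,275),(668,289)]:
    q=P(u,v,.055);print('tab',q.round(4),(R.T@(q[:2]-o)).round(4))
E
```

```text
sq [0.5242 0.1844 0.052 ]
bar [0.5863 0.1835 0.052 ]
rnd [0.5858 0.1223 0.052 ]
small [0.523  0.1224 0.052 ]
sq bar 0.0622 -0.8
bar rnd 0.0612 -90.5
rnd small 0.0628 179.9
small sq 0.062 88.9
cons corners [[0.6835, 0.2291, 0.04], [0.6831, 0.0764, 0.04], [0.4928, 0.0772, 0.04], [0.4937, 0.2282, 0.04]]
0.117 109.6
0.0834 20.0
0.1167 -69.8
0.0846 -159.8
nearedge 0.1157 20.83847167940091
fixture [ 0.5889 -0.197 ] 20.040915801917105 res [[0.5, 1.8], [2.4, -0.7], [0.9, -1.3], [0.0, 1.9], [-1.9, 1.4], [-1.9, -3.2]]
tab [ 0.5218 -0.1855  0.055 ] [-0.0591  0.0339]
tab [ 0.5428 -0.2436  0.055 ] [-0.0592 -0.028 ]
tab [ 0.5323 -0.2145  0.055 ] [-0.0591  0.003 ]
```

Tester A is nearest (0.62 m) and yawed 20°, which matches the tool yaw. I'll shut the fingers and go in front of the end plate.

Call:
arm_command:
  increments:
    - {"gripper":0,"slide":[0.045,0.041,0],"yaw":0}
    - {"gripper":0,"slide":[0.09,0.082,0],"yaw":0}
    - {"gripper":0,"slide":[0.135,0.124,0],"yaw":0}
    - {"gripper":0,"slide":[0.18,0.166,0],"yaw":0}
    - {"gripper":0,"slide":[0.225,0.208,0],"yaw":0}
    - {"gripper":0,"slide":[0.27,0.249,0],"yaw":0}
    - {"gripper":0,"slide":[0.306,0.285,0],"yaw":0}
    - {"gripper":0,"slide":[0.306,0.285,0],"yaw":0}

```text
time_s: 1.1
ee_pos: [0.497, -0.2289, 0.2049]
eef_rot: [-3.141, 0.0, 0.356]
force: [-0.5, 0.7, 0.1]
grip_width: 0.0175
```

Call:
arm_command:
  increments:
    - {"gripper":0,"slide":[0,0,-0.05]}
    - {"gripper":0,"slide":[0,0,-0.09]}
    - {"gripper":0,"slide":[0,0,-0.13]}
    - {"gripper":0,"slide":[0,0,-0.15]}
    - {"gripper":0,"slide":[0,0,-0.165]}
    - {"gripper":0,"slide":[0,0,-0.168]}
    - {"gripper":0,"slide":[0,0,-0.168]}

```text
invalid input
```

```bash
python3 - <<'E'
from h import *
o=readout.get_obs();print(o['time_s'],o['ee_pos'],o['eef_rot'],o['force'],o['grip_width'])
shot('top','top1');shot('side','side1')
a=cv2.imread('pics/top1.png')[165:315,285:445];b=cv2.imread('pics/side1.png')[160:260,270:430]
cv2.imwrite('pics/c2.png',np.hstack([cv2.resize(a,(400,375),interpolation=3),cv2.resize(b,(400,250),interpolation=3)[:].copy() if 0 else cv2.copyMakeBorder(cv2.resize(b,(400,250),interpolation=3),0,125,0,0,0)]))
E
```

```text
1.1 [ 0.49698802 -0.22894795  0.20487472] [-3.14078818e+00  4.11812441e-04  3.55771763e-01] [-0.52706865  0.74620044  0.05206974] 0.017501122023869407
```

View pics/c2.png

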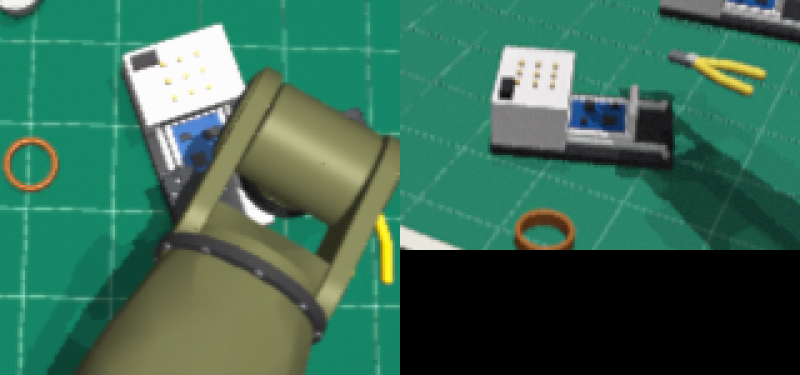

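The arm is above the open end of the tester (the second call was refused because it had no yaw). Descending now.

Call:
arm_command:
  increments:
    - {"gripper":0,"slide":[0,0,-0.05],"yaw":0}
    - {"gripper":0,"slide":[0,0,-0.09],"yaw":0}
    - {"gripper":0,"slide":[0,0,-0.13],"yaw":0}
    - {"gripper":0,"slide":[0,0,-0.15],"yaw":0}
    - {"gripper":0,"slide":[0,0,-0.165],"yaw":0}
    - {"gripper":0,"slide":[0,0,-0.168],"yaw":0}
    - {"gripper":0,"slide":[0,0,-0.168],"yaw":0}

```text
time_s: 2.08
ee_pos: [0.4956, -0.2317, 0.0381]
eef_rot: [3.141, -0.001, 0.351]
force: [-0.7, -0.1, 0.4]
grip_width: 0.0001
```

Call:
arm_command:
  increments:
    - {"gripper":0,"slide":[0.009,0.0033,0],"yaw":0}
    - {"gripper":0,"slide":[0.018,0.0066,0],"yaw":0}
    - {"gripper":0,"slide":[0.024,0.0087,0],"yaw":0}
    - {"gripper":0,"slide":[0.028,0.0102,0],"yaw":0}
    - {"gripper":0,"slide":[0.032,0.0116,0],"yaw":0}
    - {"gripper":0,"slide":[0.036,0.0131,0],"yaw":0}

```text
time_s: 2.82
ee_pos: [0.5314, -0.2181, 0.0374]
eef_rot: [-3.141, 0.001, 0.352]
force: [-4.6, -0.1, 2.5]
grip_width: 0.0001
```

Contact (about 4.6 N sliding). Pushing on in steps and watching for the stop.

Call:
arm_command:
  increments:
    - {"gripper":0,"slide":[0.003,0.0011,0],"yaw":0}
    - {"gripper":0,"slide":[0.006,0.0022,0],"yaw":0}
    - {"gripper":0,"slide":[0.009,0.0033,0],"yaw":0}
    - {"gripper":0,"slide":[0.012,0.0044,0],"yaw":0}

```text
time_s: 3.32
ee_pos: [0.5437, -0.2137, 0.0374]
eef_rot: [-3.141, 0.0, 0.352]
force: [-3.1, 0.4, 1.4]
grip_width: 0.0002
```

Call:
arm_command:
  increments:
    - {"gripper":0,"slide":[0.002,0.0007,0],"yaw":0}
    - {"gripper":0,"slide":[0.004,0.0015,0],"yaw":0}
    - {"gripper":0,"slide":[0.006,0.0022,0],"yaw":0}

```text
time_s: 3.7
ee_pos: [0.5496, -0.2116, 0.0374]
eef_rot: [-3.142, 0.0, 0.352]
force: [-2.8, 0.6, 1.4]
grip_width: 0.0004
```

Call:
arm_command:
  increments:
    - {"gripper":0,"slide":[0.002,0.0007,0],"yaw":0}
    - {"gripper":0,"slide":[0.004,0.0015,0],"yaw":0}
    - {"gripper":0,"slide":[0.006,0.0022,0],"yaw":0}

```text
time_s: 4.08
ee_pos: [0.5556, -0.2094, 0.0374]
eef_rot: [3.142, 0.0, 0.352]
force: [-4.3, -0.3, 0.7]
grip_width: 0.0006
```

Call:
arm_command:
  increments:
    - {"gripper":0,"slide":[0.0015,0.0005,0],"yaw":0}
    - {"gripper":0,"slide":[0.003,0.0011,0],"yaw":0}

```text
time_s: 4.32
ee_pos: [0.5586, -0.2083, 0.0374]
eef_rot: [3.142, 0.0, 0.352]
force: [-2.6, -0.2, 0.3]
grip_width: 0.0006
```

Call:
arm_command:
  increments:
    - {"gripper":0,"slide":[0.0015,0.0005,0],"yaw":0}
    - {"gripper":0,"slide":[0.003,0.0011,0],"yaw":0}

```text
time_s: 4.58
ee_pos: [0.5616, -0.2072, 0.0374]
eef_rot: [3.142, -0.0, 0.352]
force: [-3.0, -1.1, -0.0]
grip_width: 0.0007
```

Call:
arm_command:
  increments:
    - {"gripper":0,"slide":[0.0015,0.0005,0],"yaw":0}
    - {"gripper":0,"slide":[0.003,0.0011,0],"yaw":0}

```text
time_s: 4.82
ee_pos: [0.5646, -0.2061, 0.0374]
eef_rot: [3.142, 0.0, 0.352]
force: [-3.0, -0.5, -0.4]
grip_width: 0.0005
```

Call:
arm_command:
  increments:
    - {"gripper":0,"slide":[0.0015,0.0005,0],"yaw":0}
    - {"gripper":0,"slide":[0.003,0.0011,0],"yaw":0}

```text
time_s: 5.08
ee_pos: [0.5676, -0.205, 0.0374]
eef_rot: [3.141, -0.0, 0.352]
force: [-3.2, -1.2, 0.4]
grip_width: 0.0007
```

Call:
arm_command:
  increments:
    - {"gripper":0,"slide":[0.0015,0.0005,0],"yaw":0}
    - {"gripper":0,"slide":[0.003,0.0011,0],"yaw":0}

```text
time_s: 5.32
ee_pos: [0.5704, -0.204, 0.0374]
eef_rot: [-3.142, 0.001, 0.352]
force: [-13.4, -4.8, 5.0]
grip_width: 0.0006
```

Call:
arm_command:
  increments:
    - {"gripper":0,"slide":[0.0005,0.0002,0],"yaw":0}
    - {"gripper":0,"slide":[0.0005,0.0002,0],"yaw":0}

```text
time_s: 5.58
ee_pos: [0.5703, -0.204, 0.0374]
eef_rot: [-3.141, 0.002, 0.352]
force: [-9.1, -2.8, 2.8]
grip_width: 0.0004
```

Call:
arm_command:
  increments:
    - {"gripper":0,"slide":[0.0005,0.0002,0],"yaw":0}
    - {"gripper":0,"slide":[0.0005,0.0002,0],"yaw":0}

```text
time_s: 5.82
ee_pos: [0.5703, -0.204, 0.0374]
eef_rot: [-3.141, 0.003, 0.352]
force: [-13.4, -4.0, 5.7]
grip_width: 0.0005
```

Hard stop confirmed: position steady while the force rises. Backing off, lifting, then moving to above the square key.

Call:
arm_command:
  increments:
    - {"gripper":0,"slide":[-0.01,-0.0036,0],"yaw":0}
    - {"gripper":0,"slide":[-0.035,-0.0127,0],"yaw":0}
    - {"gripper":0,"slide":[-0.038,-0.0138,0.03],"yaw":0}
    - {"gripper":0,"slide":[-0.038,-0.0138,0.08],"yaw":0}
    - {"gripper":0,"slide":[-0.04,-0.014,0.13],"yaw":0}
    - {"gripper":0,"slide":[-0.04,0.02,0.13],"yaw":0}

```text
time_s: 6.58
ee_pos: [0.5329, -0.1849, 0.1717]
eef_rot: [3.136, -0.006, 0.35]
force: [-0.1, 0.1, -0.2]
grip_width: 0.001
```

```bash
python3 - <<'E'
from h import *
o=readout.get_obs();print(o['time_s'],o['ee_pos'],o['eef_rot'],o['force'])
shot('side','side2');b=cv2.imread('pics/side2.png')[160:260,270:430]
cv2.imwrite('pics/c3.png',cv2.resize(b,(640,400),interpolation=3))
E
```

```text
6.575 [ 0.53293246 -0.1849372   0.17166567] [ 3.13627628 -0.00629558  0.3495093 ] [-0.11149751  0.05289268 -0.23059881]
```

View pics/c3.png

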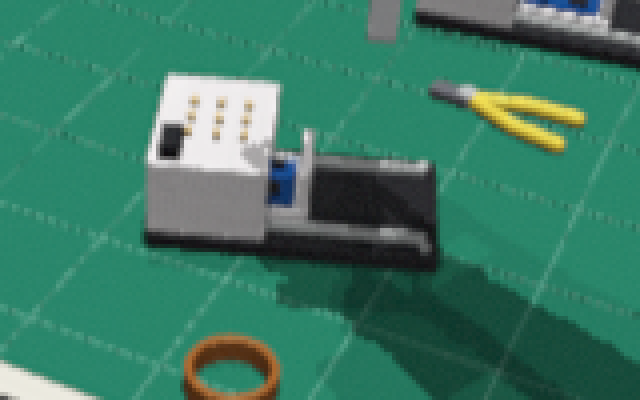

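The carriage's end plate (crop ~305,175) now sits near the bridge. It's in. Moving to the square key.

Call:
arm_command:
  increments:
    - {"gripper":0,"slide":[0,0.055,0],"yaw":-0.05}
    - {"gripper":0,"slide":[0,0.11,0],"yaw":-0.1}
    - {"gripper":0,"slide":[0,0.165,0],"yaw":-0.15}
    - {"gripper":0,"slide":[0,0.22,0],"yaw":-0.2}
    - {"gripper":0,"slide":[-0.004,0.275,0],"yaw":-0.25}
    - {"gripper":0,"slide":[-0.007,0.33,-0.03],"yaw":-0.3}
    - {"gripper":0,"slide":[-0.009,0.369,-0.06],"yaw":-0.35}
    - {"gripper":0,"slide":[-0.009,0.369,-0.08],"yaw":-0.35}

```text
time_s: 7.62
ee_pos: [0.5217, 0.1879, 0.086]
eef_rot: [-3.141, 0.0, 0.004]
force: [-0.2, -0.7, 0.3]
grip_width: 0.0004
```

```bash
python3 - <<'E'
from h import *
shot('side','side3');o=readout.get_obs();print(o['time_s'],o['ee_pos'],o['eef_rot'],o['force'])
p=o['ee_pos'];print(proj('side3',[p,[.5242,.1844,.052],[.5863,.1835,.052],[.5858,.1223,.052]]))
b=cv2.imread('pics/side3.png')[180:340,200:360]
cv2.imwrite('pics/c4.png',cv2.resize(b,(600,600),interpolation=3))
E
```

```text
7.675 [0.5208719  0.18649156 0.08375898] [3.14104479 0.00347031 0.00400757] [-0.24720281 -0.68889961 -2.88233552]
[[301.71246588 288.44167382]
 [300.81954763 297.26155684]
 [276.08375766 286.43180579]
 [290.27866368 268.46888511]]
```

View pics/c4.png

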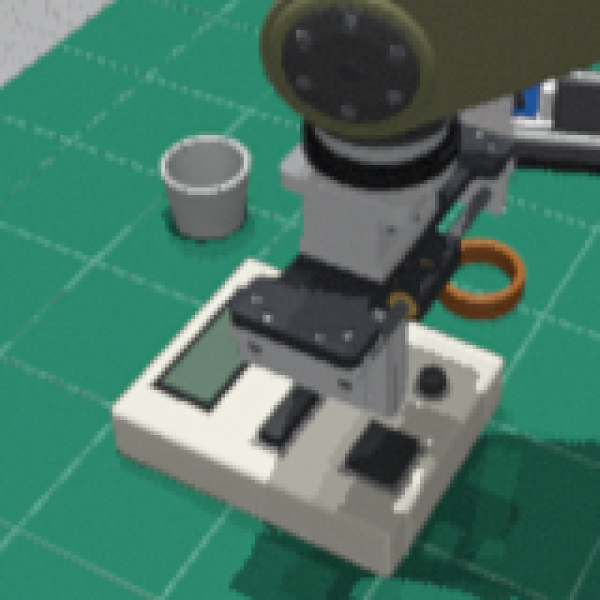

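Fingertips (crop ~385,410) are right above the square key (crop ~385,445). Descending to press.

Call:
arm_command:
  increments:
    - {"gripper":0,"slide":[0.002,-0.002,-0.015],"yaw":0}
    - {"gripper":0,"slide":[0.002,-0.002,-0.025],"yaw":0}
    - {"gripper":0,"slide":[0.002,-0.002,-0.03],"yaw":0}
    - {"gripper":0,"slide":[0.002,-0.002,-0.03],"yaw":0}

```text
time_s: 8.18
ee_pos: [0.5246, 0.1833, 0.0574]
eef_rot: [-3.142, 0.0, 0.001]
force: [-0.1, 0.7, -0.1]
grip_width: 0.0007
```

Call:
arm_command:
  increments:
    - {"gripper":0,"slide":[0,0,-0.0025],"yaw":0}
    - {"gripper":0,"slide":[0,0,-0.005],"yaw":0}
    - {"gripper":0,"slide":[0,0,-0.007],"yaw":0}
    - {"gripper":0,"slide":[0,0,-0.009],"yaw":0}
    - {"gripper":0,"slide":[0,0,-0.01],"yaw":0}

```text
time_s: 8.8
ee_pos: [0.5247, 0.1835, 0.0476]
eef_rot: [-3.141, -0.0, 0.002]
force: [-1.1, -0.4, 3.9]
grip_width: 0.0007
```

Call:
arm_command:
  increments:
    - {"gripper":0,"slide":[0,0,-0.001],"yaw":0}
    - {"gripper":0,"slide":[0,0,-0.002],"yaw":0}
    - {"gripper":0,"slide":[0,0,-0.0025],"yaw":0}
    - {"gripper":0,"slide":[0,0,-0.0025],"yaw":0}

```text
time_s: 9.3
ee_pos: [0.5248, 0.1835, 0.0461]
eef_rot: [-3.141, -0.001, 0.002]
force: [-4.8, -1.8, 17.1]
grip_width: 0.0004
```

Square is down at the stop (17 N). Release, then over to the bar key.

Call:
arm_command:
  increments:
    - {"gripper":0,"slide":[0,0,0.005],"yaw":0}
    - {"gripper":0,"slide":[0,0,0.025],"yaw":0}
    - {"gripper":0,"slide":[0,0,0.03],"yaw":0}
    - {"gripper":0,"slide":[0.03,0,0.03],"yaw":0}
    - {"gripper":0,"slide":[0.0615,0,0.03],"yaw":0}
    - {"gripper":0,"slide":[0.0615,0,0.03],"yaw":0}
    - {"gripper":0,"slide":[0.0615,0,0.02],"yaw":0}
    - {"gripper":0,"slide":[0.0615,0,0.013],"yaw":0}

```text
time_s: 10.3
ee_pos: [0.585, 0.1835, 0.0568]
eef_rot: [3.141, 0.001, 0.002]
force: [0.1, -0.1, -0.6]
grip_width: 0.0003
```

Call:
arm_command:
  increments:
    - {"gripper":0,"slide":[0,0,0],"yaw":0}
    - {"gripper":0,"slide":[0,0,-0.003],"yaw":0}
    - {"gripper":0,"slide":[0,0,-0.006],"yaw":0}
    - {"gripper":0,"slide":[0,0,-0.009],"yaw":0}
    - {"gripper":0,"slide":[0,0,-0.012],"yaw":0}
    - {"gripper":0,"slide":[0,0,-0.013],"yaw":0}
    - {"gripper":0,"slide":[0,0,-0.013],"yaw":0}

```text
time_s: 11.18
ee_pos: [0.5862, 0.1836, 0.0461]
eef_rot: [-3.141, -0.001, 0.002]
force: [-6.5, -1.3, 14.4]
grip_width: 0.0005
```

Bar is fully down. Next, the large round key.

Call:
arm_command:
  increments:
    - {"gripper":0,"slide":[0,0,0.005],"yaw":0}
    - {"gripper":0,"slide":[0,0,0.025],"yaw":0}
    - {"gripper":0,"slide":[0,0,0.03],"yaw":0}
    - {"gripper":0,"slide":[0,-0.03,0.03],"yaw":0}
    - {"gripper":0,"slide":[0,-0.0615,0.03],"yaw":0}
    - {"gripper":0,"slide":[0,-0.0615,0.03],"yaw":0}
    - {"gripper":0,"slide":[0,-0.0615,0.02],"yaw":0}
    - {"gripper":0,"slide":[0,-0.0615,0.013],"yaw":0}

```text
time_s: 12.18
ee_pos: [0.5857, 0.1228, 0.0569]
eef_rot: [3.142, 0.001, 0.003]
force: [0.7, -0.5, 0.0]
grip_width: 0.0003
```

Call:
arm_command:
  increments:
    - {"gripper":0,"slide":[0,0,0],"yaw":0}
    - {"gripper":0,"slide":[0,0,-0.003],"yaw":0}
    - {"gripper":0,"slide":[0,0,-0.006],"yaw":0}
    - {"gripper":0,"slide":[0,0,-0.009],"yaw":0}
    - {"gripper":0,"slide":[0,0,-0.012],"yaw":0}
    - {"gripper":0,"slide":[0,0,-0.013],"yaw":0}
    - {"gripper":0,"slide":[0,0,-0.013],"yaw":0}

```text
time_s: 13.05
ee_pos: [0.5862, 0.1222, 0.0461]
eef_rot: [-3.141, -0.001, 0.002]
force: [-6.5, 1.3, 14.6]
grip_width: 0.0006
```

Round is fully down. Back to the square key.

Call:
arm_command:
  increments:
    - {"gripper":0,"slide":[0,0,0.005],"yaw":0}
    - {"gripper":0,"slide":[0,0,0.025],"yaw":0}
    - {"gripper":0,"slide":[0,0,0.03],"yaw":0}
    - {"gripper":0,"slide":[-0.025,0.025,0.03],"yaw":0}
    - {"gripper":0,"slide":[-0.05,0.05,0.03],"yaw":0}
    - {"gripper":0,"slide":[-0.0615,0.0615,0.03],"yaw":0}
    - {"gripper":0,"slide":[-0.0615,0.0615,0.02],"yaw":0}
    - {"gripper":0,"slide":[-0.0615,0.0615,0.013],"yaw":0}

```text
time_s: 14.05
ee_pos: [0.5249, 0.1828, 0.0569]
eef_rot: [3.141, 0.0, 0.001]
force: [-0.1, -0.5, -0.2]
grip_width: 0.0004
```

Call:
arm_command:
  increments:
    - {"gripper":0,"slide":[0,0,0],"yaw":0}
    - {"gripper":0,"slide":[0,0,-0.003],"yaw":0}
    - {"gripper":0,"slide":[0,0,-0.006],"yaw":0}
    - {"gripper":0,"slide":[0,0,-0.009],"yaw":0}
    - {"gripper":0,"slide":[0,0,-0.012],"yaw":0}
    - {"gripper":0,"slide":[0,0,-0.013],"yaw":0}
    - {"gripper":0,"slide":[0,0,-0.013],"yaw":0}

```text
time_s: 14.92
ee_pos: [0.5249, 0.1834, 0.0461]
eef_rot: [3.141, -0.001, 0.002]
force: [-4.8, -3.8, 15.5]
grip_width: 0.0003
```

Call:
arm_command:
  increments:
    - {"gripper":0,"slide":[0,0,0.005],"yaw":0}
    - {"gripper":0,"slide":[0,0,0.03],"yaw":0}
    - {"gripper":0,"slide":[0,0,0.07],"yaw":0}
    - {"gripper":0,"slide":[-0.05,0,0.11],"yaw":0}
    - {"gripper":0,"slide":[-0.1,0,0.15],"yaw":0}
    - {"gripper":0,"slide":[-0.12,0,0.15],"yaw":0}
    - {"gripper":0,"slide":[-0.12,0,0.15],"yaw":0}

```text
time_s: 15.8
ee_pos: [0.4039, 0.1838, 0.1955]
eef_rot: [-3.141, -0.001, 0.003]
force: [0.0, -0.2, -0.3]
grip_width: 0.0005
```

```bash
python3 - <<'E'
from h import *
shot('side','side5');shot('top','top5');o=readout.get_obs();print(o['time_s'],o['ee_pos'],o['force'])
a=cv2.imread('pics/side5.png')[130:400,180:460];b=cv2.imread('pics/top5.png')[130:300,140:460]
cv2.imwrite('pics/c5.png',np.hstack([cv2.resize(a,(400,386),interpolation=3),cv2.copyMakeBorder(cv2.resize(b,(400,212),interpolation=3),0,174,0,0,0)]))
E
```

```text
15.9 [0.40497    0.18358017 0.19467309] [ 0.03181796 -0.162634   -0.33669601]
```

View pics/c5.png

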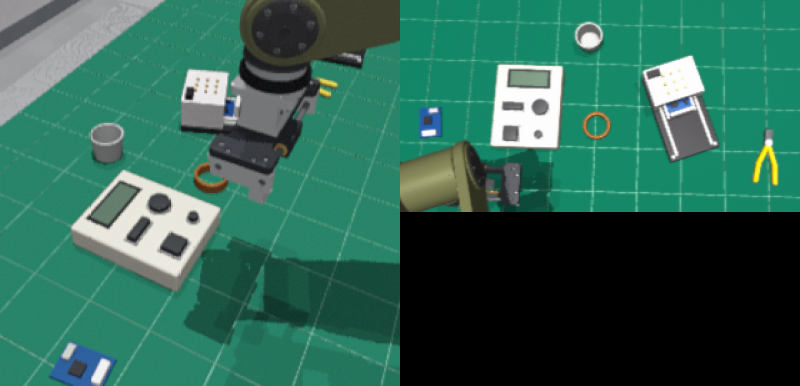

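All keys are up, the carriage is in and the bystanders are where they were. Handing in.

```bash
python3 -c "
from station import job; print(job.hand_in())"
```

```text
the job is handed in; nothing more can be done
None
```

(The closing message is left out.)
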